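# Load the bangle mandrel into its V-stand

### The job

Lift the steel bar out of the V notches of the wooden mandrel stand and lay it level in the two notches of the low cradle beside it. Then roll the thicker of the two wooden mandrels along the rails, without lifting it off them, until it drops level into the V notches of the stand. Leave the thinner mandrel parked where it is and the other things on the bench undisturbed.

Things in the scene. Friction and masses are not known exactly. Their poses are not given: they have to be found in the camera images.
- stand: fixed dark wooden mandrel stand, 150 (x) x 380 (y) x 60 mm high; origin: centre of its underside, on the bench. Two upright rails, 16 mm thick, at x = -60 and +60 mm, run along y on a 12 mm base, open between them; flat tops at z = 60 mm with V notches at y = 0 and parking gaps 22 mm wide, 6 mm deep at y = -150 and +150 mm. The rail ends have no stops.
- stand_seat (a point): centre of the axis of a 56 mm mandrel when seated in the stand's V notches: 73.6 mm above the bench, over the stand's origin, axes as the stand's (rod lies along x). The two V notches, one in each rail, are 90 degrees, 52 mm wide at the top, 26 mm deep, bottom 34 mm above the bench. A 56 mm mandrel rolling on the rails has its axis 88 mm above the bench.
- cradle: fixed low wooden cradle, 130 (x) x 70 (y) x 45 mm high. Origin: centre of its underside, on the bench. Two blocks 20 mm thick and 60 mm wide at x = -45 and +45 mm on an 8 mm base, each with a 90 degree V notch at y = 0, 28 mm wide and 14 mm deep, its bottom at z = 31 mm. The bar lies along x; seated, its axis is at z = 43.7 mm.
- bar: plain round steel bar, 18 mm diameter, 170 mm long, 0.33 kg. Origin: its centre; x is its long axis (it may be rolled about x). Starts in the V notches of the stand, along the stand's x, axis 46.7 mm above the bench.
- thick_mandrel: the thicker round wooden mandrel: pale wood cylinder, 56 mm diameter, 180 mm long, 0.3 to 0.55 kg. Origin: its centre; x is its long axis (it may be rolled about x). Starts parked across the rails in the gaps at y = +150 or -150 mm of the stand, along the stand's x, axis 85.7 mm above the bench. 2 to 4 N push it out of the gaps; then it rolls freely.
- thin_mandrel: the thinner round wooden mandrel: same wood, 40 mm diameter, 180 mm long, 0.2 kg. Origin: its centre; x is its long axis. Starts parked in the gaps at the other end of the stand, axis 76.7 mm above the bench. It must stay there.
- hammer: bystander: hammer with wooden handle, 260 mm long, lying beyond the stand; origin on its underside
- file: bystander: file with wooden handle, 160 mm long, 12 mm high, lying along x on the bench between the stand and the cradle; origin on its underside near mid-length
- glue: bystander: white bottle, 40 mm diameter, 120 mm high, standing; origin at the centre of its underside
- bench_block: bystander: flat steel block 100 x 80 x 20 mm with copper blanks on it; origin at the centre of its underside
- scissors: bystander: scissors lying flat, 150 mm long; origin on the underside
- mug: bystander: white mug, 76 mm diameter, 90 mm high; origin at the centre of its underside
Mind the look-alikes: they are no part of the job. What is shaped like the cradle but blue or purple is not meant.

How it is judged (in metres and radians):
On the way, in this order (a step that is already met when the one before it is completed fails the run):
1. the steel bar lies level in both notches of the low cradle, released (x of bar in the frame of cradle between -0.035 and 0.035 m and y of bar in the frame of cradle between -0.005 and 0.005 m and z of bar in the frame of cradle between 0.039 and 0.048 m and angle between the x axis of bar and the x axis of cradle, either way round below 0.06 rad and linear speed of bar below 0.02 m/s and contact force between bar and the fingers below 0.1 N), for 0.2 s.
2. the thicker mandrel lies level in both V notches of the stand (x of thick_mandrel in the frame of stand between -0.03 and 0.03 m and y of thick_mandrel in the frame of stand between -0.005 and 0.005 m and z of thick_mandrel in the frame of stand between 0.069 and 0.078 m and angle between the x axis of thick_mandrel and the x axis of stand, either way round below 0.05 rad and linear speed of thick_mandrel below 0.02 m/s), for 0.2 s.
At the end, for the whole second after the job is handed in: Bar in both cradle notches: 5 mm sideways, 5 mm in height, 0.06 rad, 35 mm lengthwise of centred. Thick mandrel in both V notches of the stand: 5 mm sideways, 4.5 mm in height, 0.05 rad, 30 mm lengthwise. Thin mandrel within 12 mm of its start. All at rest (all of step 2 and x of bar in the frame of cradle between -0.035 and 0.035 m and y of bar in the frame of cradle between -0.005 and 0.005 m and z of bar in the frame of cradle between 0.039 and 0.048 m and angle between the x axis of bar and the x axis of cradle, either way round below 0.06 rad and linear speed of each of bar, thin_mandrel below 0.02 m/s and distance of thin_mandrel from where it was at the start of the episode below 0.012 m); the robot touches nothing.
It fails at once if the thicker mandrel is lifted more than 15 mm off the rails (z of thick_mandrel in the frame of stand above 0.103 m).
It fails at once if the thinner mandrel is knocked out of its parking gaps (distance of thin_mandrel from where it was at the start of the episode above 0.02 m).
It fails at once if another thing on the bench is shifted more than 30 mm (distance of any of hammer, file, glue, bench_block, scissors, mug from where it was at the start of the episode above 0.03 m).
It also fails if it takes over 69 s, if anything falls off the work surface, if the arm or the gripper's body presses on something with over 40 N, if the wrist force passes 120 N, or if a joint passes its speed limit or range.

### The arm

A 6-joint arm with a two-finger parallel gripper is mounted at the origin on the work surface. World frame = base frame: x ahead of the robot, y to its left, z up, the work surface at z = 0. Lengths are in m, angles in degrees, forces in N, time in s.
With the tool pointing down it reaches from about 0.275 to 0.825 m from the base axis. Payload 4.9 kg.
Tool frame: the origin (TCP) lies at the very end of the fingers, on their centre line; the grasp point (between the pads) lies 19 mm behind it; z points along the fingers, y is the line along which they close (so a half turn about z gives the same grasp; the last joint's range is limited). The gripper opens to 85 mm and grips with 20 to 120 N. Pads are 22 mm wide; open, the fingers measure 114 mm over their backs; the gripper's body (76 mm by 85 mm) begins 54 mm behind the grasp point. The pads swing forward as they close: fully open they stand 13 mm farther back than shut.
Start: joints at [67.196, 18.69, -11.035, 60.275, 0, 82.311], TCP at [0.143, 0.531, 0.231] pointing down, gripper open.
Joint ranges: [-152.03, 152.03], [-55.5, 102.48], [-74.3, 77.21], [-110.64, 120.58], [-84.22, 78.4], [-180, 180]. Speed limits (degrees/s): [147.25, 147.25, 180, 180, 180, 180].

### API

Orientations are given as [roll, pitch, yaw] about the fixed x, y, z axes, in that order (R = Rz(yaw) Ry(pitch) Rx(roll)).
In Python, from rig import ctrl, get_image, camera_model, find_in, silhouettes gives the robot as it stands. The module is installed in compiled form; this text tells all that it offers.
- The arm moves only by the tool jog_arm, never from a script. Its argument "increments" is a list of rows, each a list of 3 entries, a list of its own where there are three numbers: the turn, a rotation vector about the tool's x, y, z in degrees, then the shift along the tool's x, y, z in m, then the closure, from 0 (fully open) to 1 (shut). In form: [[[wx, wy, wz], [x, y, z], grip], ...]. A call has 1 to 20 rows; each row is the pose to reach, as a shift and turn from the pose commanded when the call began, along the tool's axes at that moment; what a row does not reach only later rows make up. A row lasts 1/10 s, in which the tool goes at most 50 mm and 8.59 degrees, less where a joint would pass 70% of its speed; a pose out of reach is approached as far as the arm can. A call with a gripper value outside its range is refused whole. The fingers move at their own pace and stop on an object; "grip_force" is the grip in N (left out, the last holds). Time passes only in rows, so rows that repeat a pose let the fingers close. It gives the time, the measured TCP pose, the force, the opening and the grip force at its end, in the units of the state.
- ctrl.sense(): the state, without advancing time (a new reading comes with each control period).
- get_image(name): name is "scene" or "top"; returns (picture, depth): 420x560x3 uint8, red, green, blue; 420x560 float32, m along the optical axis (not along the pixel's ray), 0 where there is no reading.
- camera_model(name): a dict with "mtx" (3x3 intrinsics, pixels), "extrinsics" (4x4, takes a point from world to camera coordinates). Camera axes: x right, y up, looking along -z (the intrinsics and any distortion apply to the point x, -y, -z); pixel columns grow to the right and rows downward; lengths in m; the calibration is good to about 2 mm. A picture is of the moment at which its call begins. camera_model takes no time and is no camera call.
- ctrl.hand_in(): hands the job in; it is judged then, once.
Trained networks look in the newest picture that a camera, given by its name, has taken for a name from the list of things; names that differ only in an ending like _2 or _b are one class to them, and where a whole thing is asked for, a point or a joint stands for the part that bears it (a point fixed in the world has none). Each returns a list of dicts, best first, with "p" (0 to 1); they miss things now and then, are a little off and sometimes report something else, mostly with a low value. They report only what shows in the picture. A call takes as long as a camera call. They do not tell look-alikes from the thing itself.
- find_in(camera, target): "position" ([x, y, z] in m, in world coordinates, good to about 4 mm: the middle of the surface that is visible of it).
- silhouettes(camera, target): "pixels" (420x560 bool, what is visible of it).
The state is a dict: "clock": time; "joints": joint angles; "qd": joint speeds; "joint_torque": joint torques, N m; "position": TCP position; "tool_rot": TCP orientation; "wrist_force": force on the tool from outside, world axes, zero at the start; "ft_torque": the same for the moment, N m; "grip_width": finger opening in m; "grasp_force": force on a finger pad.
Only numpy, scipy, OpenCV 4.12 (cv2) and the standard library are available. Lean on these libraries where they do the work, as an engineer would, in place of code of your own. Each camera call takes 0.05 s, during which the arm holds its last target. There are 200 camera calls.

## Working session

There is one attempt and no reset: what is moved stays moved. The work goes in short steps, Python scripts to look and compute and a tool call to move; the robot and the scene stay as the last step left them, time stands still between calls to the robot, and variables do not carry over. Pictures are saved under pics/ and viewed, at most 10 in all, crops included, and the job is handed in when it is done.

Besides the shell and the picture viewer there is one more tool, called after "Request:" as a command line: name --argument value ..., lists and objects as JSON in quotes. jog_arm: Moves the arm, as the interface text tells. Its arguments: {"type":"object","properties":{"increments":{"type":"array","items":{"type":"array"}},"grip_force":{"type":"number"}},"required":["increments"]}

```bash
mkdir -p pics
python3 - <<'E'
from rig import ctrl,get_image,camera_model,find_in,silhouettes
import cv2,numpy as np
for c in("scene","top"):
    im,d=get_image(c); np.savez(f"{c}.npz",im=im,d=d); cv2.imwrite(f"pics/{c}0.png",im[:,:,::-1])
    m=camera_model(c);print(c,np.round(m['mtx'],1).tolist(),np.round(m['extrinsics'],3).tolist(),[k for k in m])
for t in("stand","cradle","bar","thick_mandrel","thin_mandrel","file","glue","hammer"):
    for c in("top","scene"):
        print(t,c,[(np.round(r['position'],3).tolist(),round(r['p'],2)) for r in find_in(c,t)][:4])
s=ctrl.sense();print(s)
E
```

```text
scene [[479.6, 0.0, 271.3], [0.0, 479.6, 204.6], [0.0, 0.0, 1.0]] [[0.712, 0.702, -0.022, -0.431], [-0.456, 0.485, 0.746, 0.179], [0.534, -0.521, 0.665, -1.55], [0.0, 0.0, 0.0, 1.0]] ['mtx', 'extrinsics']
top [[511.2, 0.0, 283.8], [0.0, 511.2, 209.0], [0.0, 0.0, 1.0]] [[-0.032, -0.999, -0.005, 0.058], [0.979, -0.032, 0.201, -0.564], [-0.201, 0.001, 0.98, -1.317], [0.0, 0.0, 0.0, 1.0]] ['mtx', 'extrinsics']
stand top [([0.537, -0.076, 0.014], 0.87)]
stand scene [([0.548, -0.109, 0.016], 0.78)]
cradle top [([0.311, 0.326, 0.007], 0.83), ([0.425, 0.494, 0.008], 0.61), ([0.326, -0.129, 0.009], 0.59)]
cradle scene [([0.331, -0.134, 0.013], 0.9), ([0.497, 0.333, 0.008], 0.81), ([0.427, 0.484, 0.016], 0.71), ([0.318, 0.321, 0.004], 0.59)]
bar top [([0.552, -0.089, 0.057], 0.78), ([0.765, -0.042, 0.024], 0.62)]
bar scene [([0.563, -0.09, 0.05], 0.58)]
thick_mandrel top [([0.585, -0.229, 0.11], 0.7), ([0.543, -0.076, 0.015], 0.16)]
thick_mandrel scene [([0.6, -0.246, 0.102], 0.81)]
thin_mandrel top [([0.522, 0.058, 0.092], 0.87)]
thin_mandrel scene [([0.539, 0.053, 0.089], 0.77)]
file top [([
[... 379 characters left out ...]
.1, 0.013], 0.68)]
{'clock': 0.9, 'joints': array([ 6.71964846e+01,  1.86867716e+01, -1.10330800e+01,  6.02749305e+01,
       -2.29593107e-04,  8.23108518e+01]), 'qd': array([-0.11747055,  0.02179902, -0.04776714, -0.09413874, -0.09572732,
        0.02383525]), 'joint_torque': array([-3.07705395e-04, -4.43314791e+01,  2.62759727e+01,  9.57625998e-04,
       -3.48028550e-05,  9.12938759e-06]), 'position': array([0.14341786, 0.531016  , 0.2313243 ]), 'tool_rot': array([1.79994860e+02, 9.25684557e-04, 1.64885633e+02]), 'wrist_force': array([-0.5520127 , -0.2443246 ,  0.37676987]), 'ft_torque': array([ 0.00128166,  0.00351282, -0.03345693]), 'grasp_force': 0.0, 'grip_width': 0.08533165826748126}
```

View pics/top0.png

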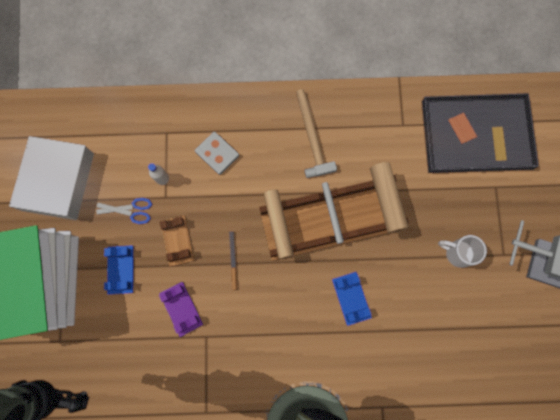

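View pics/scene0.png

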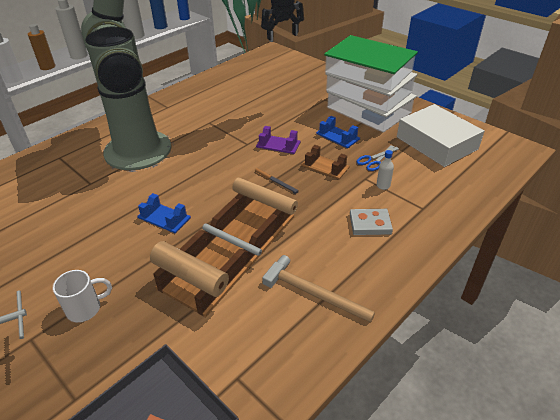

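The top view shows the bar at (333,212) between the thin mandrel (278,224) and the thick mandrel (388,197). The brown cradle is at (177,240), the file at (233,260), and the look-alikes are blue or purple.

```bash
cat > h.py <<'E'
from rig import ctrl,get_image,camera_model,find_in,silhouettes
import cv2,numpy as np
from scipy.optimize import least_squares
def cloud(c,d):
    m=camera_model(c);K=m['mtx'];E=m['extrinsics'];v,u=np.indices(d.shape)
    P=np.stack([(u-K[0,2])/K[0,0]*d,-(v-K[1,2])/K[1,1]*d,-d],-1)
    W=(P-E[:3,3])@E[:3,:3]
    W[d<=0]=np.nan
    return W
def mask(c,t,near):
    W=cloud(c,get_image(c)[1]);best=None
    for r in silhouettes(c,t):
        p=W[cv2.erode(r['pixels'].astype(np.uint8),np.ones((3,3)))>0];p=p[np.isfinite(p[:,0])]
        if len(p) and np.hypot(*(np.median(p,0)[:2]-near))<.07: return p
    return np.zeros((0,3))
def rod(p,r,z=None):
    # params: x,y,yaw,(z),tilt ; axis line distance = r
    q=np.median(p,0); c,s,_=np.linalg.svd(p-q,full_matrices=False);a=_[0]
    f=lambda k:np.linalg.norm(np.cross(p-[k[0],k[1],k[2]],[np.cos(k[3])*np.cos(k[4]),np.sin(k[3])*np.cos(k[4]),np.sin(k[4])]),axis=1)-r
    k=least_squares(lambda k:np.r_[f(k),((k[0]-q[0])*np.cos(k[3])+(k[1]-q[1])*np.sin(k[3]))],[q[0],q[1],q[2]-r*.7,np.arctan(a[1]/a[0]),0],loss='soft_l1',f_scale=.002).x
    a=np.array([np.cos(k[3])*np.cos(k[4]),np.sin(k[3])*np.cos(k[4]),np.sin(k[4])])
    t=(p-k[:3])@a;lo,hi=np.percentile(t,[.5,99.5])
    return k[:3]+a*(lo+hi)/2,np.degrees(k[3]),np.degrees(k[4]),hi-lo,np.abs(f(k)).mean()
E
python3 - <<'E'
from h import *
for t,n,r in(("bar",(.555,-.09),.009),("thick_mandrel",(.59,-.235),.028),("thin_mandrel",(.527,.055),.02)):
    for c in("top","scene"):
        p=mask(c,t,n)
        if len(p)>30:
            o=rod(p,r);print(t,c,len(p),np.round(o[0],4),[round(float(x),4) for x in o[1:]])
        else: print(t,c,'none',len(p))
A=[]
for t,n in(("cradle",(.497,.333)),("stand",(.55,-.09)),("file",(.437,.187))):
  for c in("top","scene"):
    W=cloud(c,get_image(c)[1]).reshape(-1,3)
    if t=="cradle":
        k=np.hypot(W[:,0]-n[0],W[:,1]-n[1])<.09;p=W[k]
        for lo,hi in((.006,.03),(.036,.055),(.006,.055)):
            q=p[(p[:,2]>lo)&(p[:,2]<hi)]; print(t,c,lo,len(q),np.round(np.percentile(q[:,2],[5,50,95]),4),cv2.minAreaRect((q[:,:2]*1000).astype(np.float32)))
        np.save(f"cr_{c}.npy",p)
    elif t=="file":
        p=mask(c,t,n); 
        if len(p): print(t,c,np.round(np.percentile(p,[1,99],axis=0),3),cv2.minAreaRect((p[:,:2]*1000).astype(np.float32)))
    else:
        np.save(f"st_{c}.npy",W[np.hypot(W[:,0]-n[0],W[:,1]-n[1])<.26])
E
```

```text
bar top none 0
bar scene 328 [ 0.5611 -0.0897  0.048 ] [11.9517, 0.1343, 0.1637, 0.0013]
thick_mandrel top 1302 [ 0.5821 -0.2379  0.0851] [11.554, 0.004, 0.175, 0.002]
thick_mandrel scene 1737 [ 0.5897 -0.2368  0.0867] [11.7995, -0.1368, 0.1751, 0.0022]
thin_mandrel top 798 [0.5222 0.0561 0.0759] [11.6636, -0.104, 0.172, 0.0018]
thin_mandrel scene 873 [0.5291 0.0569 0.0775] [11.7105, -0.0917, 0.1763, 0.0018]
cradle top 0.006 624 [0.0063 0.0089 0.024 ] ((505.9769592285156, 338.5561828613281), (149.37364196777344, 154.9249725341797), 63.999874114990234)
cradle top 0.036 291 [0.0372 0.0433 0.0484] ((499.90447998046875, 338.51263427734375), (110.79600524902344, 60.60652542114258), 12.077447891235352)
cradle top 0.006 990 [0.0065 0.0116 0.0463] ((505.9769592285156, 338.5561828613281), (149.37364196777344, 154.9249725341797), 63.999874114990234)
cradle scene 0.006 510 [0.0066 0.0101 0.0263] ((497.71820068359375, 335.1358642578125), (156.75697326660156, 76.62657928466797), 9.379927635192871)
cradle scene 0.036 207 [0.037 0.044 0.048] ((500.90130615234375, 339.25439453125), (110.64509582519531, 68.90406036376953), 12.164834022521973)
cradle scene 0.006 783 [0.0067 0.0151 0.0465] ((498.742919921875, 334.915771484375), (156.6311798095703, 78.39241790771484), 10.95319938659668)
file top [[0.369 0.178 0.001]
 [0.512 0.191 0.017]] ((440.90106201171875, 184.24069213867188), (146.69515991210938, 9.189375877380371), 2.1812744140625)
file scene [[0.367 0.171 0.001]
 [0.52  0.193 0.016]] ((444.33673095703125, 182.41195678710938), (155.05787658691406, 15.638662338256836), 6.038145065307617)
```

```bash
cat >> h.py <<'E'
from scipy.spatial.transform import Rotation as R
def to(x,y,z,yaw):
    s=ctrl.sense();a=R.from_euler('xyz',s['tool_rot'],degrees=True);b=R.from_euler('xyz',[180,0,yaw],degrees=True)
    print('t',s['clock'],'pos',np.round(s['position'],4),'rot',np.round(s['tool_rot'],2),'F',np.round(s['wrist_force'],2),'w',round(s['grip_width'],4),'g',round(s['grasp_force'],1))
    print('turn',np.round((a.inv()*b).as_rotvec(degrees=True),2),'shift',np.round(a.inv().apply(np.array([x,y,z])-s['position']),4))
E
python3 -c "
from h import *
to(.556,-.0904,.15,191.7)
# cradle notch profile
c=np.array([.500,.3385]);a=np.radians(12);X=np.array([np.cos(a),np.sin(a)]);Y=np.array([-X[1],X[0]])
for n in('top','scene'):
    p=np.load(f'cr_{n}.npy');p=p[np.isfinite(p[:,0])];x=(p[:,:2]-c)@X;y=(p[:,:2]-c)@Y;k=(abs(abs(x)-45)<999)&(abs(abs(x)-.045)<.009)
    print(n,[(int(1000*b),round(float(np.median(p[k&(abs(y-b)<.002),2])),3)) for b in np.arange(-.036,.037,.004)])
    k=p[:,2]>.036;print('x',np.percentile(x[k],[1,50,99]),'y',np.percentile(y[k],[1,99]))
c=np.array([.5558,-.0904]);a=np.radians(11.7);X=np.array([np.cos(a),np.sin(a)]);Y=np.array([-X[1],X[0]])
for n in('top','scene'):
    p=np.load(f'st_{n}.npy');p=p[np.isfinite(p[:,0])];x=(p[:,:2]-c)@X;y=(p[:,:2]-c)@Y
    k=(abs(p[:,2]-.06)<.004)&(abs(abs(y)-.065)<.03)
    for sg in(-1,1): print(n,'rail',np.percentile(x[k&(x*sg>.04)&(x*sg<.085)],[3,50,97]))
"
```

```text
t 2.0 pos [0.1434 0.531  0.2313] rot [180.    -0.   164.88] F [ 0.06  0.57 -0.76] w 0.0858 g 0.0
turn [  0.    -0.   -26.82] shift [-0.5604 -0.4923  0.0813]
top [(-36, 0.001), (-32, 0.01), (-28, 0.042), (-24, 0.044), (-20, 0.045), (-16, 0.044), (-12, 0.043), (-8, 0.037), (-4, 0.034), (0, 0.03), (3, 0.035), (7, 0.039), (11, 0.042), (15, 0.045), (19, 0.044), (23, 0.045), (27, 0.044), (31, 0.025), (35, 0.001)]
x [-0.05516896 -0.03513628  0.05399781] y [-0.03014369  0.02987081]
scene [(-36, 0.006), (-32, 0.031), (-28, 0.024), (-24, 0.046), (-20, 0.045), (-16, 0.045), (-12, 0.041), (-8, 0.039), (-4, 0.037), (0, 0.037), (3, 0.037), (7, 0.039), (11, 0.044), (15, 0.045), (19, 0.046), (23, 0.046), (27, 0.045), (31, 0.044), (35, 0.042)]
x [-0.05370104 -0.03354142  0.05623512] y [-0.03346724  0.03051848]
top rail [-0.07601431 -0.06814524 -0.06051536]
top rail [0.04382241 0.05136648 0.05938813]
scene rail [-0.07578663 -0.0648154  -0.0576838 ]
scene rail [0.04529093 0.05387255 0.06144572]
```

Request:
jog_arm --increments '[[[0,0,-26.8],[-0.56,-0.492,0.06],0],[[0,0,-26.8],[-0.56,-0.492,0.06],0],[[0,0,-26.8],[-0.56,-0.492,0.06],0],[[0,0,-26.8],[-0.56,-0.492,0.06],0],[[0,0,-26.8],[-0.56,-0.492,0.06],0],[[0,0,-26.8],[-0.56,-0.492,0.06],0],[[0,0,-26.8],[-0.56,-0.492,0.06],0],[[0,0,-26.8],[-0.56,-0.492,0.06],0],[[0,0,-26.8],[-0.56,-0.492,0.06],0],[[0,0,-26.8],[-0.56,-0.492,0.06],0],[[0,0,-26.8],[-0.56,-0.492,0.06],0],[[0,0,-26.8],[-0.56,-0.492,0.06],0],[[0,0,-26.8],[-0.56,-0.492,0.06],0],[[0,0,-26.8],[-0.56,-0.492,0.06],0],[[0,0,-26.8],[-0.56,-0.492,0.06],0],[[0,0,-26.8],[-0.56,-0.492,0.06],0],[[0,0,-26.8],[-0.56,-0.492,0.06],0],[[0,0,-26.8],[-0.56,-0.492,0.06],0]]'

```text
clock: 3.8
position: [0.5548, -0.0891, 0.171]
tool_rot: [179.9, -0.1, -168.3]
wrist_force: [-0.3, -0.0, 0.2]
grip_width: 0.0852
grasp_force: 0.0
```

```bash
python3 -c "
from h import *
to(.556,-.0904,.0277,191.7)
p=mask('top','bar',(.556,-.09)); print(len(p), rod(p,.009) if len(p)>30 else '')"
```

```text
t 3.8 pos [ 0.5548 -0.0891  0.171 ] rot [ 1.7993e+02 -7.0000e-02 -1.6829e+02] F [-0.33 -0.    0.22] w 0.0852 g 0.0
turn [ 0.07 -0.07  0.  ] shift [-0.0011 -0.0017  0.1433]
0
```

Request:
jog_arm --increments '[[[0,0,0],[-0.001,-0.001,0.03],0],[[0,0,0],[-0.001,-0.001,0.06],0],[[0,0,0],[-0.001,-0.001,0.09],0],[[0,0,0],[-0.001,-0.001,0.115],0],[[0,0,0],[-0.001,-0.001,0.13],0.2],[[0,0,0],[-0.001,-0.001,0.138],0.3],[[0,0,0],[-0.001,-0.001,0.142],0.5],[[0,0,0],[-0.001,-0.001,0.142],0.6],[[0,0,0],[-0.001,-0.001,0.142],0.7],[[0,0,0],[-0.001,-0.001,0.142],0.8],[[0,0,0],[-0.001,-0.001,0.142],0.9],[[0,0,0],[-0.001,-0.001,0.142],1],[[0,0,0],[-0.001,-0.001,0.142],1],[[0,0,0],[-0.001,-0.001,0.142],1],[[0,0,0],[-0.001,-0.001,0.142],1]]' --grip_force 50

```text
clock: 5.4
position: [0.5573, -0.0887, 0.0304]
tool_rot: [179.8, 0.1, -168.3]
wrist_force: [-0.5, 6.5, 4.9]
grip_width: 0.0163
grasp_force: 48.6
```

Request:
jog_arm --increments '[[[0,0,0],[0,0,-0.005],1],[[0,0,0],[0,0,-0.015],1],[[0,0,0],[0,0,-0.03],1],[[0,0,0],[0,0,-0.05],1],[[0,0,0],[0,0,-0.07],1],[[0,0,0],[0,0,-0.09],1],[[0,0,0],[0,0,-0.11],1],[[0,0,0],[0,0,-0.125],1],[[0,0,0],[0,0,-0.13],1],[[0,0,0],[0,0,-0.13],1]]'

```text
clock: 6.4
position: [0.5574, -0.0912, 0.1603]
tool_rot: [-179.9, 0.1, -168.3]
wrist_force: [-0.1, -0.7, -4.4]
grip_width: 0.0159
grasp_force: 48.8
```

```bash
python3 -c "
from h import *
to(.500,.3385,.15,192.0)
im=get_image('scene')[0];get_image('top');cv2.imwrite('pics/s1.png',cv2.resize(im[130:340,120:400,::-1],None,fx=2.5,fy=2.5))
for c in('top','scene'):
  p=mask(c,'bar',(.556,-.09)); print(len(p), rod(p,.009) if len(p)>30 else '')"
```

```text
t 6.4 pos [ 0.5574 -0.0912  0.1603] rot [-1.7993e+02  9.0000e-02 -1.6833e+02] F [-0.06 -0.71 -4.36] w 0.0159 g 48.8
turn [-0.07  0.09 -0.33] shift [-0.0307  0.4324  0.0099]
0 
163 (array([ 0.55941749, -0.09113963,  0.17604874]), np.float64(11.533326198141475), np.float64(-0.8451246086824111), np.float64(0.16476597533212045), np.float64(0.0013529601161281954))
```

View pics/s1.png

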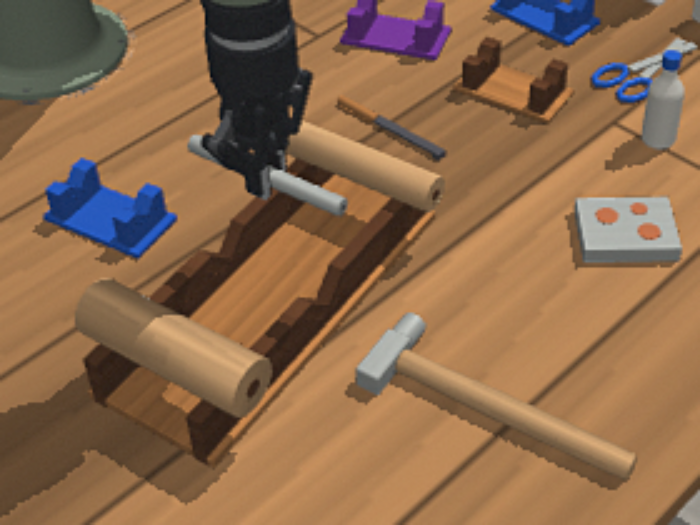

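The bar hangs level in the gripper, held near its middle (crop pixel (265,180)). Next I carry it to the brown cradle.

Request:
jog_arm --increments '[[[0,0,0],[-0.001,0.01,0],1],[[0,0,0],[-0.002,0.03,0],1],[[0,0,0],[-0.004,0.06,0],1],[[0,0,0],[-0.007,0.095,0],1],[[0,0,0],[-0.009,0.13,0],1],[[0,0,0],[-0.012,0.165,0],1],[[0,0,0],[-0.014,0.2,0],1],[[0,0,0],[-0.017,0.235,0],1],[[0,0,0],[-0.019,0.27,0],1],[[0,0,0],[-0.022,0.305,0],1],[[0,0,-0.1],[-0.024,0.34,0.01],1],[[0,0,-0.3],[-0.027,0.375,0.02],1],[[0,0,-0.3],[-0.029,0.405,0.03],1],[[0,0,-0.3],[-0.03,0.425,0.04],1],[[0,0,-0.3],[-0.031,0.432,0.05],1],[[0,0,-0.3],[-0.031,0.432,0.06],1],[[0,0,-0.3],[-0.031,0.432,0.065],1],[[0,0,-0.3],[-0.031,0.432,0.065],1],[[0,0,-0.3],[-0.031,0.432,0.065],1]]'

```text
clock: 8.6
position: [0.5002, 0.3376, 0.0945]
tool_rot: [-180.0, 0.0, -168.1]
wrist_force: [0.6, 0.7, -2.1]
grip_width: 0.0161
grasp_force: 49.1
```

```bash
python3 -c "
from h import *
to(.500,.3385,.0285,192.0)
get_image('top')
for c in('top','scene'):
  p=mask(c,'bar',(.5,.338)); print(len(p), rod(p,.009) if len(p)>30 else '')"
```

```text
t 8.6 pos [0.5002 0.3376 0.0945] rot [-179.99    0.   -168.1 ] F [ 0.56  0.74 -2.14] w 0.0161 g 49.1
turn [-0.01  0.   -0.1 ] shift [0.     0.0009 0.066 ]
150 (array([0.49736729, 0.33734799, 0.11142239]), np.float64(13.021528407183572), np.float64(0.6788714565452896), np.float64(0.16174245101389514), np.float64(0.0019503492151606598))
116 (array([0.50382177, 0.3344322 , 0.11080238]), np.float64(15.454999152708066), np.float64(3.0898563708923295), np.float64(0.15799650204602797), np.float64(0.001863288477022697))
```

Request:
jog_arm --increments '[[[0,0,0],[0,0.001,0.015],1],[[0,0,0],[0,0.001,0.035],1],[[0,0,0],[0,0.001,0.05],1],[[0,0,0],[0,0.001,0.058],1],[[0,0,0],[0,0.001,0.063],1],[[0,0,0],[0,0.001,0.066],1],[[0,0,0],[0,0.001,0.066],1],[[0,0,0],[0,0.001,0.066],1]]'

```text
clock: 9.65
position: [0.5, 0.3398, 0.0289]
tool_rot: [180.0, 0.1, -168.0]
wrist_force: [0.6, -0.1, -3.4]
grip_width: 0.0167
grasp_force: 49.1
```

Request:
jog_arm --increments '[[[0,0,0],[0,-0.001,0.001],1],[[0,0,0],[0,-0.001,0.002],1],[[0,0,0],[0,-0.001,0.002],1],[[0,0,0],[0,-0.001,0.002],0.8],[[0,0,0],[0,-0.001,0.002],0.7],[[0,0,0],[0,-0.001,0.002],0.6],[[0,0,0],[0,-0.001,0.002],0.5],[[0,0,0],[0,-0.001,0.002],0.5],[[0,0,0],[0,-0.001,0.002],0.5],[[0,0,0],[0,-0.001,-0.02],0.5],[[0,0,0],[0,-0.001,-0.05],0.5],[[0,0,0],[0,-0.001,-0.09],0.5],[[0,0,0],[0,-0.001,-0.12],0.5],[[0,0,0],[0,-0.001,-0.14],0.5]]'

```text
clock: 11.05
position: [0.5007, 0.339, 0.171]
tool_rot: [180.0, 0.2, -168.0]
wrist_force: [0.7, 1.0, 0.2]
grip_width: 0.0427
grasp_force: 0.0
```

```bash
python3 -c "
from h import *
im=get_image('scene')[0];get_image('top');cv2.imwrite('pics/s2.png',cv2.resize(im[100:240,230:430,::-1],None,fx=4,fy=4))
for c in('top','scene'):
  p=mask(c,'bar',(.5,.338)); print(len(p), rod(p,.009) if len(p)>30 else '')
for c in('top','scene'):
  for t,r,n in(('thick_mandrel',.028,(.586,-.237)),('thin_mandrel',.02,(.526,.056))):
    p=mask(c,t,n);o=rod(p,r) if len(p)>30 else None;print(t,c,o)
to(.62,-.36,.2,191.7)
"
```

```text
203 (array([0.49955542, 0.33910983, 0.04290781]), np.float64(12.127802002534855), np.float64(-0.6445801202523148), np.float64(0.16306493496148836), np.float64(0.0018771376249945766))
158 (array([0.50420845, 0.33975173, 0.04589977]), np.float64(13.048814289392565), np.float64(2.3232967321504763), np.float64(0.15958777728710716), np.float64(0.0019440167769567604))
thick_mandrel top (array([ 0.58264335, -0.23801079,  0.0851955 ]), np.float64(11.570334933790114), np.float64(0.011054749999475597), np.float64(0.17545557959741187), np.float64(0.0019080936999605676))
thin_mandrel top (array([0.52302193, 0.05634006, 0.07615917]), np.float64(11.505317581782567), np.float64(0.014792287411159075), np.float64(0.17498540607660484), np.float64(0.0018523023957279596))
thick_mandrel scene (array([ 0.58990172, -0.23681013,  0.08669902]), np.float64(11.924972082018032), np.float64(-0.03204858486384011), np.float64(0.17422624116443675), np.float64(0.00219721199413169))
thin_mandrel scene (array([0.52924473, 0.05691395, 0.07729193]), np.float64(11.684355282276632), np.float64(-0.1061931392896519), np.float64(0.17470953829189534), np.float64(0.0018425470689250817))
t 11.75 pos [0.4997 0.3385 0.1679] rot [-1.7999e+02 -3.0000e-02 -1.6802e+02] F [-0.35 -0.33  0.43] w 0.0427 g 0.0
turn [-0.01 -0.03  0.28] shift [ 0.0274 -0.7082 -0.032 ]
```

View pics/s2.png

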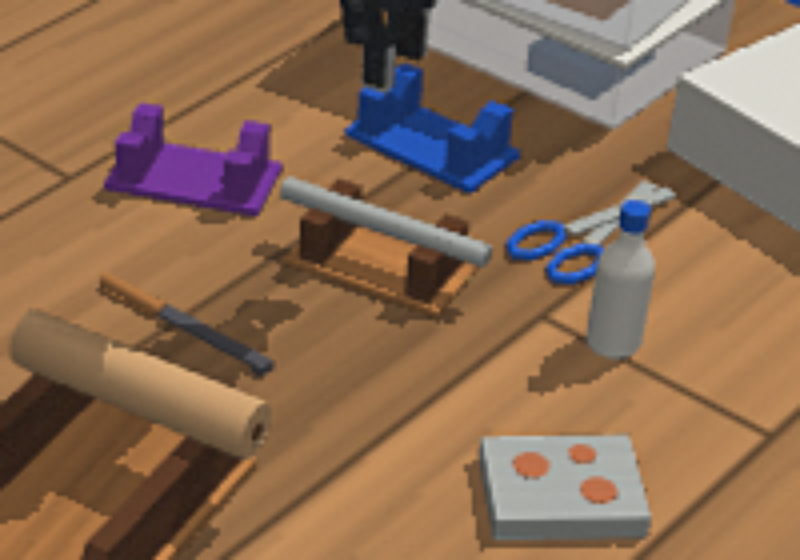

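The bar lies level in the brown cradle (crop pixels (290,188) to (485,250)). Next I go above the thick mandrel, with the gripper open.

Request:
jog_arm --increments '[[[0,0,0],[0.002,-0.025,-0.01],0.3],[[0,0,0],[0.004,-0.065,-0.02],0.1],[[0,0,0.1],[0.007,-0.11,-0.02],0],[[0,0,0.3],[0.01,-0.16,-0.02],0],[[0,0,0.3],[0.012,-0.205,-0.02],0],[[0,0,0.3],[0.015,-0.25,-0.02],0],[[0,0,0.3],[0.018,-0.295,-0.02],0],[[0,0,0.3],[0.02,-0.34,-0.02],0],[[0,0,0.3],[0.023,-0.385,-0.02],0],[[0,0,0.3],[0.026,-0.43,-0.02],0],[[0,0,0.3],[0.028,-0.475,-0.02],0],[[0,0,0.3],[0.031,-0.52,-0.02],0],[[0,0,0.3],[0.033,-0.555,-0.01],0],[[0,0,0.3],[0.035,-0.575,0],0],[[0,0,0.3],[0.035,-0.581,0],0],[[0,0,0.3],[0.035,-0.581,0],0],[[0,0,0.3],[0.035,-0.581,0],0],[[0,0,0.3],[0.035,-0.581,0],0]]'

```text
clock: 13.55
position: [0.5865, -0.2354, 0.1688]
tool_rot: [180.0, 0.0, -168.2]
wrist_force: [0.5, -0.2, 0.1]
grip_width: 0.0854
grasp_force: 0.0
```

```bash
python3 -c "
from h import *
to(.586,-.2374,.056,191.7)
im=get_image('top')[0];im2=get_image('scene')[0]
cv2.imwrite('pics/t3.png',np.hstack([cv2.resize(im[140:300,240:440,::-1],None,fx=2,fy=2),cv2.resize(im2[190:350,100:300,::-1],None,fx=2,fy=2)]))
"
```

```text
t 13.55 pos [ 0.5865 -0.2354  0.1688] rot [ 1.8000e+02  2.0000e-02 -1.6819e+02] F [ 0.45 -0.18  0.11] w 0.0854 g 0.0
turn [0.   0.02 0.11] shift [ 0.0009 -0.0019  0.1128]
```

View pics/t3.png

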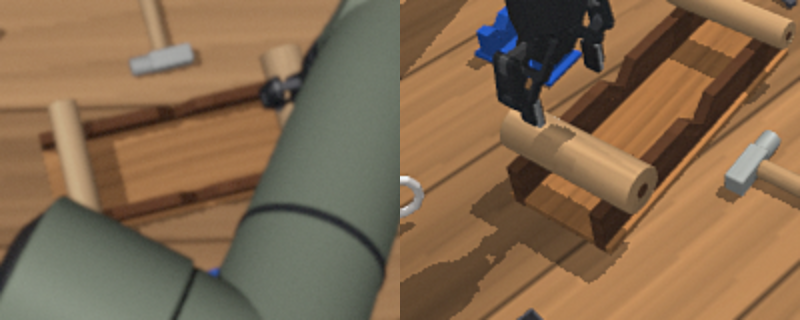

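The gripper straddles the thick mandrel from above (scene crop (545,75)). Next I lower it and close to a loose cage.

Request:
jog_arm --increments '[[[0,0,0.1],[0,-0.001,0.015],0],[[0,0,0.1],[0,-0.001,0.035],0],[[0,0,0.1],[0,-0.001,0.05],0],[[0,0,0.1],[0,-0.001,0.065],0],[[0,0,0.1],[0,-0.001,0.08],0],[[0,0,0.1],[0,-0.001,0.095],0],[[0,0,0.1],[0,-0.001,0.107],0],[[0,0,0.1],[0,-0.001,0.112],0],[[0,0,0.1],[0,-0.001,0.112],0.1],[[0,0,0.1],[0,-0.001,0.112],0.2],[[0,0,0.1],[0,-0.001,0.112],0.24],[[0,0,0.1],[0,-0.001,0.112],0.24],[[0,0,0.1],[0,-0.001,0.112],0.24]]' --grip_force 20

```text
clock: 14.95
position: [0.5867, -0.2382, 0.0568]
tool_rot: [-180.0, 0.0, -168.4]
wrist_force: [0.1, 0.6, -0.3]
grip_width: 0.065
grasp_force: 0.0
```

Request:
jog_arm --increments '[[[0,0,0],[0,0.003,0],0.24],[[0,0,0],[0,0.006,0],0.24],[[0,0,0],[0,0.01,0],0.24],[[0,0,0],[0,0.014,0],0.24],[[0,0,0],[0,0.019,0],0.24],[[0,0,0],[0,0.025,0],0.24],[[0,0,0],[0,0.031,0],0.24],[[0,0,0],[0,0.037,0],0.24],[[0,0,0],[0,0.043,0],0.24],[[0,0,0],[0,0.049,0],0.24],[[0,0,0],[0,0.055,0],0.24],[[0,0,0],[0,0.061,0],0.24],[[0,0,0],[0,0.067,0],0.24],[[0,0,0],[0,0.073,0],0.24],[[0,0,0],[0,0.079,0],0.24],[[0,0,0],[0,0.084,0],0.24],[[0,0,0],[0,0.088,0],0.24],[[0,0,0],[0,0.09,0],0.24]]'

```text
clock: 16.75
position: [0.5681, -0.1493, 0.0562]
tool_rot: [180.0, -0.0, -168.4]
wrist_force: [0.5, 0.0, -0.1]
grip_width: 0.0653
grasp_force: 0.0
```

```bash
python3 -c "
from h import *
to(.5558,-.0904,.056,191.7)
get_image('top');get_image('scene')
for c in('top','scene'):
    p=mask(c,'thick_mandrel',(.568,-.145));print(rod(p,.028) if len(p)>30 else len(p))
"
```

```text
t 16.75 pos [ 0.5681 -0.1493  0.0562] rot [ 1.7998e+02 -1.0000e-02 -1.6840e+02] F [ 0.55  0.03 -0.14] w 0.0653 g 0.0
turn [ 0.02 -0.01 -0.1 ] shift [0.0002 0.0602 0.0002]
(array([ 0.62640084, -0.13817285,  0.08852065]), np.float64(11.477409597472345), np.float64(-1.356220047595221), np.float64(0.05031741308325865), np.float64(0.0017233793957161854))
(array([ 0.57061226, -0.14805543,  0.08905672]), np.float64(12.229117023245129), np.float64(-0.10703189586400477), np.float64(0.17747484367787708), np.float64(0.0026252098923068047))
```

Rolling on the rails (axis z ≈ 0.088–0.089) and well aligned. Next, the last 60 mm.

Request:
jog_arm --increments '[[[0,0,0],[0,0.003,0],0.24],[[0,0,0],[0,0.007,0],0.24],[[0,0,0],[0,0.012,0],0.24],[[0,0,0],[0,0.017,0],0.24],[[0,0,0],[0,0.022,0],0.24],[[0,0,0],[0,0.027,0],0.24],[[0,0,0],[0,0.032,0],0.24],[[0,0,0],[0,0.037,0],0.24],[[0,0,0],[0,0.042,0],0.24],[[0,0,0],[0,0.047,0],0.24],[[0,0,0],[0,0.051,0],0.24],[[0,0,0],[0,0.055,0],0.24],[[0,0,0],[0,0.058,0],0.24],[[0,0,0],[0,0.06,0],0.24],[[0,0,0],[0,0.06,0],0.24],[[0,0,0],[0,0.06,0],0.24],[[0,0,0],[0,0.06,0],0.24],[[0,0,0],[0,0.06,0],0.24]]'

```text
clock: 18.85
position: [0.5564, -0.0913, 0.0563]
tool_rot: [-180.0, 0.0, -168.4]
wrist_force: [-0.1, -0.4, -0.8]
grip_width: 0.0649
grasp_force: 0.0
```

```bash
python3 -c "
from h import *
to(.5558,-.0904,.056,191.7)
get_image('top');get_image('scene')
for c in('top','scene'):
    p=mask(c,'thick_mandrel',(.556,-.09));print(rod(p,.028) if len(p)>30 else len(p))
"
```

```text
t 18.85 pos [ 0.5564 -0.0913  0.0563] rot [-1.7999e+02  1.0000e-02 -1.6843e+02] F [-0.13 -0.42 -0.76] w 0.0649 g 0.0
turn [-0.01  0.01 -0.13] shift [0.0004 0.001  0.0003]
0
(array([ 0.55831552, -0.09016559,  0.07448842]), np.float64(11.513882810923674), np.float64(-0.19286583374786137), np.float64(0.17678030839023567), np.float64(0.0027394925871265068))
```

It has dropped in (z ≈ 0.0745). Now I open and retreat upward.

Request:
jog_arm --increments '[[[0,0,0],[0,0,0],0.1],[[0,0,0],[0,0,0],0],[[0,0,0],[0,0,0],0],[[0,0,0],[0,0,0],0],[[0,0,0],[0,0,-0.01],0],[[0,0,0],[0,0,-0.03],0],[[0,0,0],[0,0,-0.06],0],[[0,0,0],[0,0,-0.1],0],[[0,0,0],[0,0,-0.14],0],[[0,0,0],[0,0,-0.18],0],[[0,0,0],[0,0,-0.2],0],[[0,0,0],[0,0,-0.2],0],[[0,0,0],[0,0,-0.2],0],[[0,0,0],[0,0,-0.2],0]]'

```text
clock: 20.55
position: [0.5554, -0.0909, 0.2551]
tool_rot: [179.9, -0.1, -168.4]
wrist_force: [-0.1, -1.0, -0.5]
grip_width: 0.0854
grasp_force: 0.0
```

```bash
python3 -c "
from h import *
im=get_image('scene')[0];cv2.imwrite('pics/end.png',cv2.resize(im[120:320,130:430,::-1],None,fx=2.5,fy=2.5))
for t,r,n in(('thick_mandrel',.028,(.556,-.09)),('thin_mandrel',.02,(.526,.056)),('bar',.009,(.5,.338))):
    p=mask('scene',t,n);o=rod(p,r) if len(p)>30 else None;print(t,o)
to(.5,0,.2,191)
"
```

```text
thick_mandrel (array([ 0.55900705, -0.09013562,  0.07458685]), np.float64(11.706236711334041), np.float64(-0.15116999979534698), np.float64(0.17507418159783036), np.float64(0.002250047376094345))
thin_mandrel (array([0.52986251, 0.0571344 , 0.07730545]), np.float64(11.610712174972873), np.float64(-0.2933646777744094), np.float64(0.17354965743926748), np.float64(0.0018655327730056194))
bar (array([0.50622595, 0.32737987, 0.04390786]), np.float64(12.437857400186296), np.float64(-0.3644073487793341), np.float64(0.15775573595984527), np.float64(0.0020726381370359823))
t 20.9 pos [ 0.5561 -0.091   0.2557] rot [ 1.7997e+02 -5.0000e-02 -1.6842e+02] F [0.33 0.9  0.45] w 0.085 g 0.0
turn [ 0.02 -0.05  0.58] shift [0.0366 0.1004 0.0558]
```

View pics/end.png

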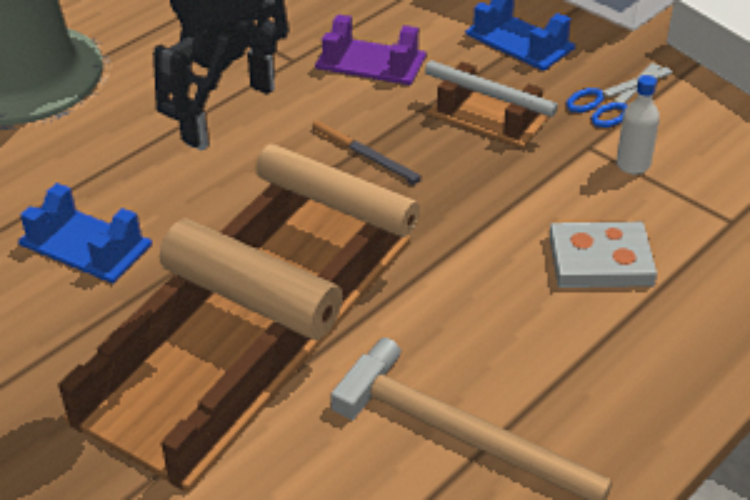

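In the picture the mandrel sits in the V notches at (250,280), the thin one is still parked, and the bar is at the same pixels as before. The last scene fit gave the bar's y about 12 mm off the earlier value, so I cross-check with the top camera and hand in only if that agrees.

```bash
python3 -c "
from h import *
get_image('top')
p=mask('top','bar',(.5,.338));o=rod(p,.009) if len(p)>30 else None;print(o)
if o is not None and np.hypot(*(o[0][:2]-[.4996,.3391]))<.004: print(ctrl.hand_in())
"
```

```text
(array([0.4986856 , 0.33719617, 0.04291791]), np.float64(12.695895262713208), np.float64(-0.005153828326397235), np.float64(0.16059997757484085), np.float64(0.0020748877821836396))
the job is handed in; nothing more can be done
None
```

The job is handed in at about 21 s: in the last images the bar lies level in the cradle, the thick mandrel sits in the stand's V notches, and the thin mandrel and the bystanders in view look undisturbed. I have not seen the judge's verdict.

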